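# Take the depth of a sensor pocket with a depth gauge and present the reading

## Robot

A 7-joint arm with a two-finger parallel gripper is mounted at the origin on a cart in front of the work surface, level with it; the furniture and walls round the work are solid. World frame = base frame: x ahead of the robot, y to its left, z up, the work surface at z = 0. Lengths are in mm, angles in rad, forces in N, time in s.
With the tool pointing down it reaches from about 400 to 875 mm from the base axis. Payload 4.4 kg.
Tool frame: the origin (TCP) lies midway between the tips of the shut fingers; the grasp point (between the pads) lies 19 mm behind it; z points along the fingers, y is the line along which they close (so a half turn about z gives the same grasp; the last joint's range is limited). The gripper opens to 85 mm and grips with 20 to 120 N. Pads are 22 mm wide; open, the fingers measure 114 mm over their backs; the gripper's body (76 mm by 85 mm) begins 54 mm behind the grasp point. The pads swing forward as they close: fully open they stand 13 mm farther back than shut.
Start: joints at [-1.182, 0.628, 0.038, 1.517, -0.027, 0.996, -0.02], TCP at [285.513, 583.952, 231.313] pointing down, gripper open.
Joint ranges: [-3.06, 3.06], [-0.37, 2.12], [-1.25, 1.32], [0.18, 2.47], [-1.1, 4.24], [0.23, 1.98], [-2.94, 2.94]. Speed limits (rad/s): [2.57, 2.57, 3.14, 3.14, 3.14, 3.14, 3.14].

## Interface

Orientations are given as [roll, pitch, yaw] about the fixed x, y, z axes, in that order (R = Rz(yaw) Ry(pitch) Rx(roll)).
In Python, from cell import readout, optics, order gives the robot as it stands.
- The arm moves only by the shell command python3 -m jog 'ROWS'. ROWS is a JSON object of lists of equal length, an entry for each row: "claw": the opening, from 0 (shut) to 1 (fully open); "xyz": the shift along the tool's x, y, z each as a share of 0.1 m, from -1 to 1, a list of three; "twist": the turn, a rotation vector about the tool's x, y, z each as a share of 180 degrees, from -1 to 1, a list of three. A call has 1 to 12 rows; each row shifts and turns the commanded pose from where the row before left it, along the tool's axes as they then stand; what a row does not reach is not made up. A row lasts 1/8 s, in which the tool goes at most 62.5 mm and 10.7 degrees, less where a joint would pass 70% of its speed; a pose out of reach is approached as far as the arm can. A call with a number of a shift or a turn outside -1 to 1 is refused whole. A call with a gripper value outside its range is refused whole. The fingers move at their own pace and stop on an object; the grip force is fixed at half the most. Time passes only in rows, so rows that do not move let the fingers close. It gives the time, the measured TCP pose, the force, the opening and the grip force at its end, in the units of the state.
- readout.read_state(): the state, without advancing time (a new reading comes with each control period).
- optics.get_image(name): name is "scene" or "top"; returns a dict with "color" (384x512x3 uint8, red, green, blue), "fovy" (degrees; the focal length in pixels is half the picture's height over the tangent of half this angle, whatever the lens; pixels are square), "cx", "cy" (the principal point, pixels), "k1" (the pictures are not rectified: a ray, as slopes to the right and down, at radius r is drawn at 1 + k1 r^2 times it, then the intrinsics apply), "view" (4x4, takes a point from world to camera coordinates). Camera axes: x right, y up, looking along -z (the intrinsics and any distortion apply to the point x, -y, -z); pixel columns grow to the right and rows downward; lengths in mm; the calibration is good to about 2 mm. A picture is of the moment at which its call begins. There is no depth.
- order.finish_job(): hands the job in; it is judged then, once.
Trained networks look in the newest picture that a camera, given by its name, has taken for a name from the list of things; names that differ only in an ending like _2 or _b are one class to them, and where a whole thing is asked for, a point or a joint stands for the part that bears it (a point fixed in the world has none). Each returns a list of dicts, best first, with "score" (0 to 1); they miss things now and then, are a little off and sometimes report something else, mostly with a low value. They report only what shows in the picture. A call takes as long as a camera call. They do not tell look-alikes from the thing itself.
- optics.boxes_of(camera, label): "rect" ([left, top, width, height] in pixels, round what is visible of it).
The state is a dict: "clock": time; "qpos": joint angles; "qd": joint speeds; "tau": joint torques, N m; "eef_pos": TCP position; "tool_rot": TCP orientation; "force": force on the tool from outside, world axes, zero at the start; "torque": the same for the moment, N m; "width": finger opening in mm; "gripper_force": force on a finger pad.
Only numpy, scipy, OpenCV 4.12 (cv2) and the standard library are available. Lean on these libraries where they do the work, as an engineer would, in place of code of your own. Each camera call takes 0.05 s, during which the arm holds its last target. There are 200 camera calls.

## Task

Check the depth of the sensor pocket, the steel tube that slants up at 45 degrees from the brass pipe: pull the red cap off it and leave the cap in the black tray, then take the depth gauge from its stand by the blue handle and slide it into the pocket, pin first, until its brass collar sits against the mouth. Draw it out again and finish while still holding it in the gripper, level so that the pin keeps its reading, about 20 cm above the bench and touching nothing else. Do not knock the other things on the bench about.

Things in the scene. Friction and masses are not known exactly. Their poses are not given: they have to be found in the camera images.
- pocket: the sensor pocket: fixed steel tube slanting at 45 degrees, outside diameter 26 mm, bore 15 mm wide, 90 mm deep, flat closed bottom. Origin: centre of the bore's mouth. z axis points out of the bore along the tube (up at 45 degrees and to the robot's right, +-15 degrees of yaw); x axis is horizontal, across the tube. Its outermost 34 mm are plain tube, free all round
- pocket_rig: flow test section that carries the pocket, fixed to the bench: aluminium base 90 x 200 x 10 mm, brass pipe of 42 mm diameter along its y axis, centre line 50 mm above the bench, in two black saddles; hexagon ends up to 78 mm high. Origin: centre of the base's underside. The pocket's mouth is 108 mm above the bench
- cap: red round protective cap, outside diameter 33 mm (35 mm over its ribs), 40 mm long, 30 g; slipped loosely (1 mm play, held by its weight alone) 20 mm over the mouth end of the pocket, so 20 mm stand out beyond the mouth. Origin: centre of its open rim; its z axis points along it to the closed end
- cap_mid (a point): middle of the cap, on its axis, 20 mm from its open rim
- tray: shallow black open tray, 95 x 212 mm over its rim, 18 mm high, floor 2 mm thick, fixed on the bench. Origin: centre of its underside; x across the short side, y along the long side, z up
- gauge_stand: stand of the gauge, fixed on the bench: dark grey base 70 x 190 x 12 mm and two aluminium posts 32 mm wide, 10 mm thick, 56 mm high with open-topped notches, one under the neck (gauge x -24 to -14 mm), one under the rod (x 55 to 65 mm). Origin: centre of the base's underside; the gauge lies along its y axis
- gauge: depth gauge, 0.17 kg, lying level in the stand, tip toward the stand's +y. Origin: centre of the collar's stop face; x axis along the rod to the tip; z up as it lies in the stand, origin 52 mm above the bench. Ahead of the origin: steel rod, diameter 12 mm, 78 mm long with tapered nose, then the pin. Behind: brass collar, diameter 26 mm, x -8 to 0; square neck 12 x 12 mm, x -30 to -8
- gauge_grip (a point): middle of the gauge's flat blue handle, on the axis, 60 mm behind the collar's stop face (x = -60 mm). The handle spans x -85 to -30 mm, is 12 mm thick along the gauge's y, to be gripped across that, and 32 mm high along z
- gauge_pin (a joint): measuring pin, 6 mm diameter, in the rod's end: 0 = fully out (24 mm beyond the rod's end), grows as it is pushed in, up to 0.022 m. It moves at about 1.5 N and stays where it was pushed. In this pocket the bottom pushes it in about 12 mm when the collar meets the mouth
- pin_tip (a point): tip of the pin, on the gauge's axis; 102 mm ahead of the collar's stop face while the pin is fully out
- multimeter: bystander: hand multimeter, yellow and dark grey, 142 x 68 x 41 mm, lying on the bench; origin at the centre of its underside
- pliers_red: bystander: pliers with red handles, 146 x 75 x 12 mm; origin at the centre of its underside
- tape_yellow: bystander: roll of yellow tape lying flat, 50 mm wide, 16 mm high; origin at the centre of its underside
Things that resemble listed ones, but are neither listed nor needed, are in the scene too. There is more than one size of the cap; the one meant has the size given above. Of the things that look like the gauge, the larger one is meant.

How it is judged (in metres and radians):
On the way, in this order (a step that is already met when the one before it is completed fails the run):
1. the red cap is off the pocket and lies let go in the black tray (x of cap_mid in the frame of tray between -0.036 and 0.036 m and y of cap_mid in the frame of tray between -0.094 and 0.094 m and z of cap_mid in the frame of tray below 0.028 m and contact force between cap and the fingers below 0.1 N and linear speed of cap below 0.05 m/s), for 0.2 s.
2. the gauge is fully home in the pocket, its collar against the mouth and its pin pushed in by the bottom (distance between gauge and pocket below 0.0035 m and angle between the x axis of gauge and the z axis of pocket, either way round below 0.08 rad and value of joint gauge_pin above 0.0085 m), for 0.2 s.
3. the gauge is drawn clear of the pocket (z of pin_tip in the frame of pocket above 0.01 m), for 0.1 s.
At the end, for the whole second after the job is handed in: The gauge is held still by the fingers, level within 8.5 degrees, its collar 14 to 30 cm above the bench, touching neither test section nor stand; the pin is still pushed in 8.5 to 15.5 mm; the released cap rests in the tray, its middle inside the rim and at most 28 mm above the tray's underside (angle between gauge's own x axis and vertical between 1.42 and 1.72 rad and height (world z) of gauge between 0.14 and 0.3 m and linear speed of each of gauge, cap below 0.03 m/s and angular speed of gauge below 0.2 rad/s and contact force between gauge and the fingers above 1 N and contact force between gauge and pocket_rig below 0.05 N and contact force between gauge and gauge_stand below 0.05 N and value of joint gauge_pin between 0.0085 and 0.0155 m and x of cap_mid in the frame of tray between -0.036 and 0.036 m and y of cap_mid in the frame of tray between -0.094 and 0.094 m and z of cap_mid in the frame of tray below 0.028 m and contact force between cap and the fingers below 0.1 N); the arm keeps its last pose, push and grip.
It fails at once if a bystander is pushed more than 30 mm (distance of any of multimeter, pliers_red, tape_yellow from where it was at the start of the episode above 0.03 m).
It also fails if it takes over 64 s, if anything falls off the work surface, if the arm or the gripper's body presses on something with over 40 N, if the wrist force passes 120 N, or if a joint passes its speed limit or range.

## Working session

There is one attempt and no reset: what is moved stays moved. The work goes in short steps, Python scripts to look and compute and a shell command to move; the robot and the scene stay as the last step left them, time stands still between calls to the robot, and variables do not carry over. Pictures are saved under pics/ and viewed, at most 10 in all, crops included, and the job is handed in when it is done.

```bash
mkdir -p pics; ls
cat > h.py <<'E'
import numpy as np, cv2
from cell import readout, optics, order
from scipy.spatial.transform import Rotation as R
def cam(n):
    return optics.get_image(n)
def K(d):
    f=d["color"].shape[0]/2/np.tan(np.radians(d["fovy"])/2)
    return np.array([[f,0,d["cx"]],[0,f,d["cy"]],[0,0,1]]),np.array([d["k1"],0,0,0,0.])
def proj(d,P):
    P=np.atleast_2d(P).astype(float); V=np.array(d["view"]); C=P@V[:3,:3].T+V[:3,3]; C=C*[1,-1,-1]
    k,dist=K(d); return cv2.projectPoints(C,np.zeros(3),np.zeros(3),k,dist)[0][:,0]
def ray(d,uv):
    k,dist=K(d); s=cv2.undistortPoints(np.array([[uv]],float),k,dist)[0,0]
    V=np.array(d["view"]); dr=V[:3,:3].T@np.array([s[0],-s[1],-1]); return -V[:3,:3].T@V[:3,3],dr/np.linalg.norm(dr)
def atz(d,uv,z):
    o,r=ray(d,uv); return o+r*(z-o[2])/r[2]
def tri(a,b):
    (o1,r1),(o2,r2)=a,b; A=np.stack([r1,-r2],1); t=np.linalg.lstsq(A,o2-o1,rcond=None)[0]
    p,q=o1+t[0]*r1,o2+t[1]*r2; return (p+q)/2,np.linalg.norm(p-q)
def save(img,n,s=1):
    cv2.imwrite("pics/"+n,cv2.resize(img[:,:,::-1],None,fx=s,fy=s,interpolation=cv2.INTER_CUBIC))
E
python3 - <<'E'
from h import *
for n in("scene","top"):
    d=cam(n); save(d["color"],n+"0.png",1.5); print(n,d["fovy"],d["cx"],d["cy"],d["k1"],np.round(np.linalg.inv(d["view"])[:3],2).tolist())
    for l in "pocket pocket_rig cap tray gauge_stand gauge multimeter pliers_red tape_yellow gauge_grip gauge_pin".split():
        print(l,[(np.round(b["rect"]).tolist(),round(b["score"],2)) for b in optics.boxes_of(n,l)[:4]])
print(readout.read_state())
E
```

```text
pics
scene 44.19411185889909 251.75604779899146 187.94865773744442 0.06291359742381294 [[-0.57, 0.4, -0.71, -444.39], [-0.82, -0.31, 0.49, 704.44], [-0.02, 0.86, 0.51, 786.0]]
pocket [([191.0, 185.0, 18.0, 20.0], 0.8)]
pocket_rig [([170.0, 182.0, 64.0, 50.0], 0.72)]
cap [([200.0, 169.0, 16.0, 19.0], 0.56)]
tray [([303.0, 181.0, 72.0, 32.0], 0.62)]
gauge_stand [([138.0, 251.0, 79.0, 47.0], 0.71)]
gauge [([139.0, 238.0, 66.0, 38.0], 0.77), ([244.0, 222.0, 16.0, 32.0], 0.68)]
multimeter [([93.0, 225.0, 50.0, 32.0], 0.62), ([139.0, 253.0, 79.0, 44.0], 0.46)]
pliers_red [([324.0, 165.0, 41.0, 12.0], 0.79)]
tape_yellow [([317.0, 149.0, 14.0, 10.0], 0.68)]
gauge_grip [([139.0, 240.0, 72.0, 32.0], 0.91), ([240.0, 220.0, 19.0, 34.0], 0.72)]
gauge_pin [([142.0, 236.0, 66.0, 37.0], 0.53)]
top 48.40571257377756 253.01002891405398 199.83195141920214 -0.03189332390090271 [[0.02, 0.98, -0.19, 234.22], [-1.0, 0.03, 0.01, 21.08], [0.02, 0.19, 0.98, 1662.32]]
pocket []
pocket_rig [([187.0, 168.0, 52.0, 32.0], 0.92), ([216.0, 170.0, 8.0, 16.0], 0.63)]
cap [([213.0, 168.0, 10.0, 14.0], 0.64), ([200.0, 2
[... 483 characters left out ...]
.2, 'qpos': array([-1.18177418,  0.62840676,  0.03850034,  1.5174129 , -0.02701805,
        0.99631318, -0.02002418]), 'qd': array([ 4.04375120e-05, -1.68985436e-04, -1.86004817e-03,  4.73340244e-04,
       -5.18662392e-04, -2.27690434e-03, -7.83637330e-04]), 'tau': array([ 1.04634441e-03, -5.63282239e+01,  1.22604512e+00, -1.93786114e+01,
        1.09256868e-02,  1.56124745e-03, -1.54963562e-06]), 'eef_pos': array([285.51859667, 583.93537683, 231.30490171]), 'tool_rot': array([-3.14156974e+00, -5.03278345e-05,  2.68671095e+00]), 'force': array([ 0.4965239 , -0.37982534,  0.04237969]), 'torque': array([-0.03792484, -0.00171662,  0.01194838]), 'gripper_force': 0.0, 'width': 85.42644516686487}
```

View images.

View pics/scene0.png

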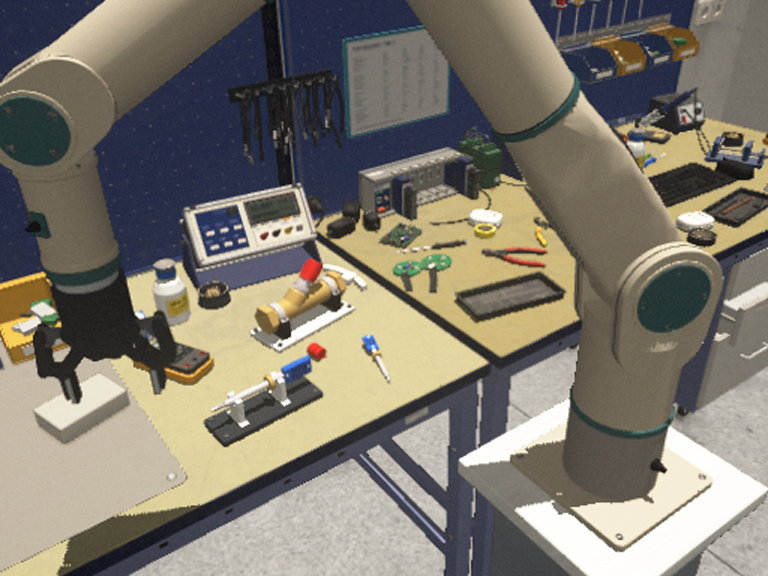

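View pics/top0.png

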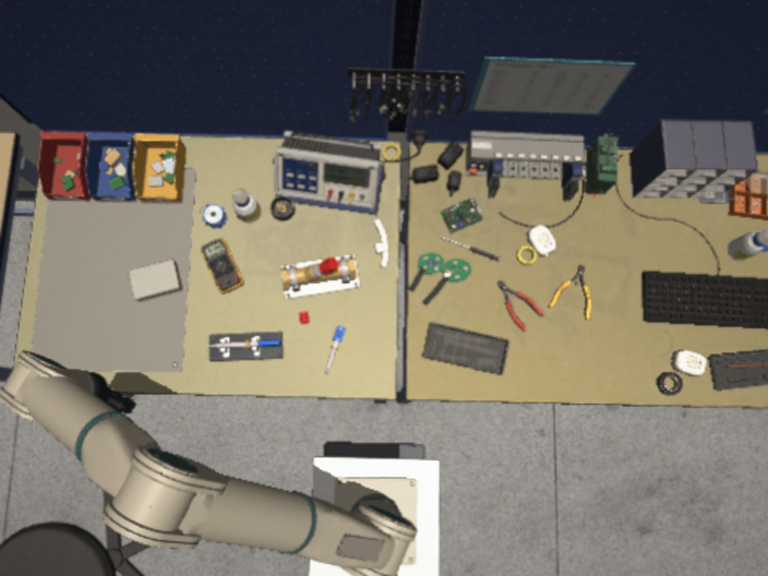

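Run:
```python
from h import *
a=cam("scene")["color"]; b=cam("top")["color"]
def c(im,x,y,w,h,s): return cv2.resize(im[y:y+h,x:x+w],(w*s,h*s),interpolation=cv2.INTER_CUBIC)
A=c(a,130,165,130,135,6)
B=c(b,135,160,105,85,7)
save(A[:600] if 0 else cv2.resize(c(a,130,165,125,100,6),(750,600)),"s1.png"); save(B,"t1.png")
save(c(a,130,225,133,75,6),"s2.png")
```

```text
(no output)
```

View pics/s1.png

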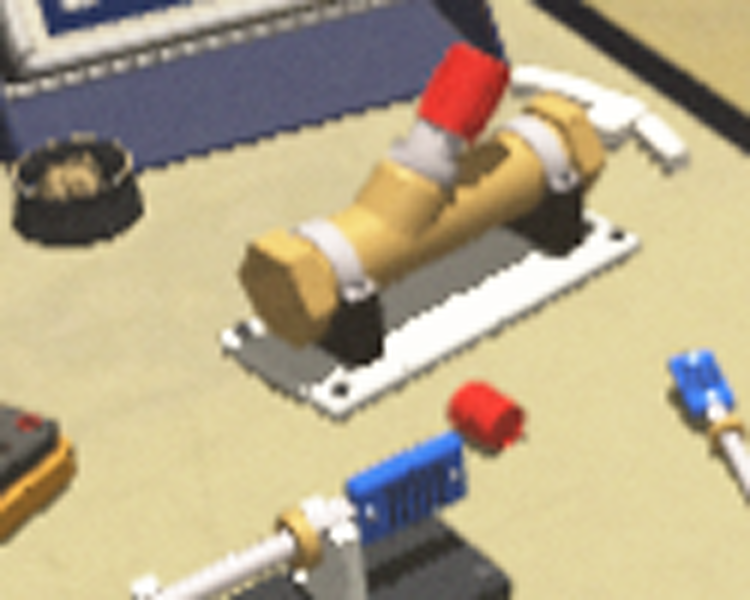

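View pics/t1.png

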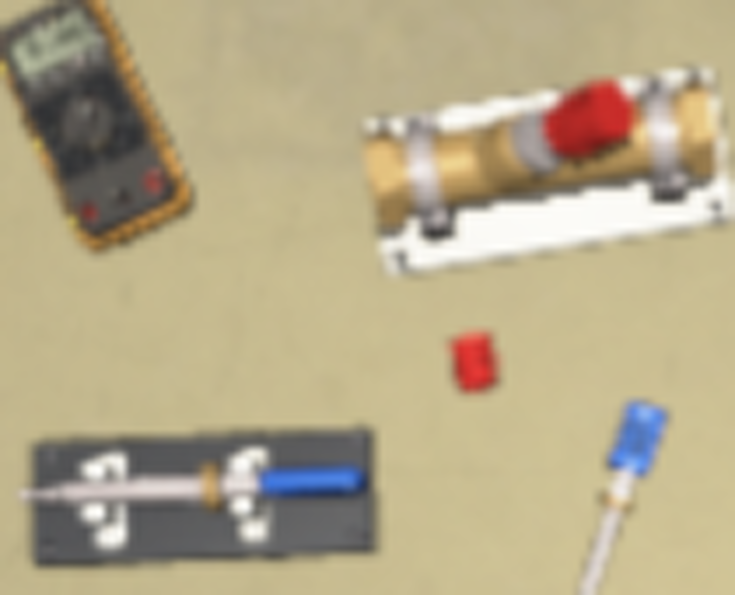

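View pics/s2.png

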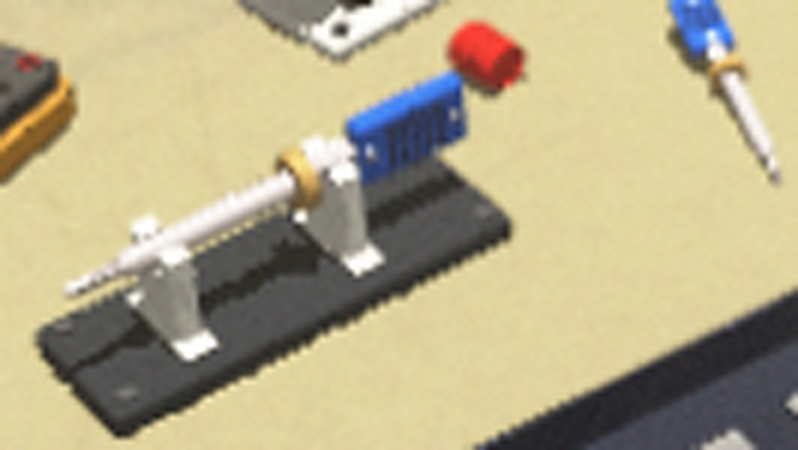

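The meant cap is the one on the pocket, scene (207,180) and top (219,177). The loose red one at scene (211,235) is clearly smaller. The meant gauge is the one in the stand, scene (170,257) and top (166,229). The small look-alike lies at scene (252,238). Next I fit the known shapes to the colour masks in both views.

```bash
cat > fit.py <<'E'
from h import *
from scipy.optimize import minimize, least_squares
D={n:cam(n) for n in("scene","top")}
S=8
def render(d,Ps,win):
    x,y,w,h=win; m=np.zeros((h*S,w*S),np.uint8)
    q=(proj(d,Ps)-[x,y]+0.5)*S-0.5
    cv2.fillConvexPoly(m,cv2.convexHull(np.round(q).astype(np.int32)),255)
    m=cv2.GaussianBlur(m,(0,0),S*0.4)
    return cv2.resize(m,(w,h),interpolation=cv2.INTER_AREA)/255.
def colour(d,win,ch):
    x,y,w,h=win; c=d["color"][y:y+h,x:x+w].astype(float); o=[i for i in range(3) if i!=ch]
    s=(c[...,ch]-c[...,o].max(-1)); return np.clip(s/np.clip(c[...,ch],30,None)/0.5,0,1)
def fitm(pts,ch,wins,p0,step):
    T={n:colour(D[n],wins[n],ch) for n in wins}
    def f(p): return sum(((render(D[n],pts(p),wins[n])-T[n])**2).sum() for n in wins)
    best=None
    for k in range(3):
        r=minimize(f,p0,method="Nelder-Mead",options=dict(initial_simplex=np.vstack([p0]+[np.array(p0)+np.eye(len(p0))[i]*step[i]*(1-1.5*(k%2)) for i in range(len(p0))]),xatol=.01,fatol=1e-3,maxiter=600)); p0=r.x
    return r.x,r.fun,{n:T[n].sum() for n in T}
def cyl(c,ax,r,z0,z1):
    ax=ax/np.linalg.norm(ax); u=np.cross(ax,[0,0,1]); u/=np.linalg.norm(u); v=np.cross(ax,u); t=np.linspace(0,2*np.pi,40)[:,None]
    return np.vstack([c+ax*z+r*(np.cos(t)*u+np.sin(t)*v) for z in(z0,z1)])
E
cat > m1.py <<'E'
from fit import *
def cap(p):
    a=np.array([np.sin(p[2]),-np.cos(p[2]),1.])  # yaw: rotation of -y toward +x
    return cyl(np.array([p[0],p[1],108]),a,17,-20,20)
top=atz(D["top"],[218,177],108)
w={"scene":(192,165,32,30),"top":(206,164,24,26)}
for ws in(w,{"scene":w["scene"]},{"top":w["top"]}):
    print("cap",[np.round(v,3) for v in fitm(cap,0,ws,[top[0],top[1],0.1],[8,8,.2])[:2]])
def hd(p):
    c,s=np.cos(p[2]),np.sin(p[2]); X=np.array([-s,c,0]);Y=np.array([-c,-s,0])
    return np.array([np.array([p[0],p[1],52])+X*a+Y*b+np.array([0,0,e]) for a in(-25,30) for b in(-6,6) for e in(-16,16)])
top=atz(D["top"],[179,228.5],52)
w={"scene":(180,232,32,28),"top":(166,220,28,18)}
for ws in(w,{"scene":w["scene"]},{"top":w["top"]}):
    print("grip",[np.round(v,3) for v in fitm(hd,2,ws,[top[0],top[1],0.],[8,8,.2])[:2]])
# clicks
s=lambda x0,y0,k,P:[(x0+(x+.5)/k-.5,y0+(y+.5)/k-.5) for x,y in P]
ts=s(130,225,6,[(68,292),(300,178)]); tt=s(135,160,7,[(25,493),(210,486)])
for a,b in zip(ts,tt): print("tip/collar",[np.round(v,1) for v in tri(ray(D["scene"],a),ray(D["top"],b))],atz(D["scene"],a,52).round(1),atz(D["top"],b,52).round(1))
c=s(135,160,7,[(365,120),(715,72),(735,215),(390,270)]); print("rig top",[atz(D["top"],q,10).round(1).tolist()[:2] for q in c])
c=s(130,165,6,[(222,338),(333,405),(640,238)]); print("rig scene",[atz(D["scene"],q,10).round(1).tolist()[:2] for q in c])
# tray: dark mask -> minAreaRect
for n,win in(("top",(275,208,70,50)),):
    x,y,wd,h=win; g=D[n]["color"][y:y+h,x:x+wd].max(-1); m=(g<90).astype(np.uint8); k=max(cv2.findContours(m,0,2)[0],key=cv2.contourArea)[:,0]+[x,y]
    P=np.array([atz(D[n],q,14)[:2] for q in k],np.float32); print("tray",cv2.minAreaRect(P))
E
python3 m1.py
```

```text
cap [array([6.22728e+02, 1.32391e+02, 2.68000e-01]), np.float64(44.542)]
cap [array([6.21490e+02, 1.33301e+02, 2.70000e-01]), np.float64(26.111)]
cap [array([6.23029e+02, 1.31199e+02, 2.81000e-01]), np.float64(16.832)]
grip [array([4.33087e+02, 2.74088e+02, 2.23000e-01]), np.float64(59.701)]
grip [array([4.31168e+02, 2.74865e+02, 2.67000e-01]), np.float64(48.647)]
grip [array([4.33193e+02, 2.75072e+02, 6.00000e-02]), np.float64(1.817)]
tip/collar [array([423.3, 433.9,  47.2]), np.float64(1.4)] [418.2 436.2  52. ] [422.4 432.1  52. ]
tip/collar [array([428.1, 331.3,  52. ]), np.float64(2.8)] [426.9 330.3  52. ] [428.8 332.4  52. ]
rig top [[645.0, 265.7], [678.6, 67.9], [595.4, 54.0], [558.6, 247.1]]
rig scene [[637.5, 267.2], [556.0, 250.4], [590.3, 56.0]]
tray ((466.84869384765625, -246.83502197265625), (219.14910888671875, 80.34119415283203), 55.4495849609375)
```

```bash
cat > go.py <<'E'
from h import *
def go(P,yaw=None,Rt=None):
    s=readout.read_state(); r=R.from_euler("xyz",s["tool_rot"]); Rt=Rt or R.from_euler("xyz",[np.pi,0,yaw])
    d=np.array(P)-s["eef_pos"]; print("pos",s["eef_pos"].round(1),"world d",d.round(1),"tool d/100",(r.inv().apply(d)/100).round(3),"twist/180",((r.inv()*Rt).as_rotvec()/np.pi).round(4),"F",s["force"].round(1),"w",round(s["width"],1),"t",s["clock"],"q",s["qpos"].round(2))
E
cat > m2.py <<'E'
from fit import *
def edge(n,win,cols):
    x,y,w,h=win; b=cv2.resize(D[n]["color"][y:y+h,x:x+w,2],None,fx=4,fy=4,interpolation=cv2.INTER_CUBIC).astype(float)
    pts=[]
    for c in cols:
        k=(c-x+.5)*4; col=b[:,int(k)]; on=np.where(col>190)[0]
        if len(on): pts.append((c,y+(on.max()+.5)/4-.5))
    P=np.array([atz(D[n],q,5)[:2] for q in pts]); l=cv2.fitLine(P.astype(np.float32),cv2.DIST_HUBER,0,.1,.01).ravel(); return l,len(P)
print("top edge",edge("top",(185,165,58,40),range(194,236)))
print("scene edge",edge("scene",(168,195,72,45),range(190,232)))
for th in(.15,.18,.21):
  def cap(p): return cyl(np.array([p[0],p[1],108]),np.array([np.sin(th),-np.cos(th),1.]),17,-20,20)
  w={"scene":(192,165,32,30),"top":(206,164,24,26)}
  for ws in(w,{"scene":w["scene"]},{"top":w["top"]}): print(th,[np.round(v,2) for v in fitm(cap,0,ws,[622,132],[8,8])[:2]])
from go import go
go([625,128,230],1.747)
E
python3 m2.py
```

```text
top edge (array([ 1.8898124e-01, -9.8198068e-01,  5.7671295e+02,  1.5276367e+02],
      dtype=float32), 42)
scene edge (array([ 1.9980119e-01, -9.7983646e-01,  5.7643561e+02,  1.4795969e+02],
      dtype=float32), 42)
0.15 [array([622.58, 132.42]), np.float64(47.01)]
0.15 [array([622.15, 133.08]), np.float64(27.89)]
0.15 [array([623.43, 131.02]), np.float64(17.71)]
0.18 [array([622.76, 132.49]), np.float64(46.13)]
0.18 [array([621.52, 133.55]), np.float64(27.16)]
0.18 [array([623.35, 131.19]), np.float64(17.36)]
0.21 [array([622.57, 132.47]), np.float64(45.4)]
0.21 [array([621.95, 133.09]), np.float64(26.51)]
0.21 [array([622.99, 131.21]), np.float64(17.23)]
pos [285.5 584.  231.3] world d [ 339.5 -456.    -1.3] tool d/100 [-5.053 -2.605  0.013] twist/180 [ 0.     -0.      0.2991] F [ 0.2 -0.2  0.1] w 85.6 t 1.5 q [-1.18  0.63  0.04  1.52 -0.03  1.   -0.02]
```

```bash
python3 -m jog '{"claw":[1,1,1,1,1,1,1,1,1,1,1,1],"xyz":[[-0.46,-0.236,0],[-0.46,-0.236,0],[-0.46,-0.236,0],[-0.46,-0.236,0],[-0.46,-0.236,0],[-0.46,-0.236,0],[-0.46,-0.236,0],[-0.46,-0.236,0],[-0.46,-0.236,0],[-0.46,-0.236,0],[-0.46,-0.236,0],[0,0,0]],"twist":[[0,0,0],[0,0,0],[0,0,0],[0,0,0],[0,0,0],[0,0,0],[0,0,0],[0,0,0],[0,0,0],[0,0,0],[0,0,0],[0,0,0.05]]}' && python3 -m jog '{"claw":[1,1,1,1,1,1],"xyz":[[0,0,0],[0,0,0],[0,0,0],[0,0,0],[0,0,0],[0,0,0]],"twist":[[0,0,0.05],[0,0,0.05],[0,0,0.05],[0,0,0.05],[0,0,0.045],[0,0,0]]}'
python3 - <<'E'
from go import *
from fit import *
u=np.array([.192,-.981,1.])/2**.5
print(u)
go(np.array([622.7,132.4,108])+u*np.array([1,1,1])*8-[0,0,19],1.764)
d=cam("top"); save(cv2.resize(d["color"][150:240,140:250],None,fx=7,fy=6),"t2.png")
# finger-tip sanity: projected TCP in both
s=readout.read_state()
for n in("top","scene"): print(n,proj(D[n],s["eef_pos"]))
E
```

```text
clock: 3.0
eef_pos: [628.8, 121.6, 231.3]
tool_rot: [-3.14, 0.004, 2.517]
force: [-0.9, 0.9, 0.0]
width: 85.3
gripper_force: 0.0
clock: 3.75
eef_pos: [626.0, 128.7, 231.2]
tool_rot: [-3.141, 0.0, 1.762]
force: [-0.2, -0.7, -0.3]
width: 85.5
gripper_force: 0.0
[ 0.1357645  -0.69367175  0.70710678]
pos [626.  128.6 231.3] world d [  -2.2   -1.7 -136.6] tool d/100 [-0.013 -0.025  1.366] twist/180 [-0.     -0.     -0.0004] F [ 0.4  1.4 -0.3] w 85.5 t 3.85 q [-0.42  0.63  0.3   1.56 -0.21  0.99  0.13]
top [[217.44419072 167.41317886]]
scene [[204.45481455 140.3892279 ]]
```

```bash
python3 -m jog '{"claw":[1,1,1,1,1,1,1],"xyz":[[-0.013,-0.025,0.2],[0,0,0.3],[0,0,0.3],[0,0,0.25],[0,0,0.2],[0,0,0.116],[0,0,0]],"twist":[[0,0,0],[0,0,0],[0,0,0],[0,0,0],[0,0,0],[0,0,0],[0,0,0]]}'
python3 - <<'E'
from go import *
d=cam("scene"); e=cam("top")
c=lambda im,x,y:cv2.resize(im[y:y+60,x:x+66],(396,360),interpolation=cv2.INTER_CUBIC)
save(np.hstack([c(d["color"],172,145),c(e["color"],185,140)]),"g1.png")
go([623.8,126.9,94.7],1.764)
E
```

```text
clock: 4.78
eef_pos: [623.4, 126.6, 94.1]
tool_rot: [-3.14, -0.0, 1.76]
force: [-0.3, -0.6, -0.7]
width: 85.5
gripper_force: 0.0
pos [624.4 126.7  95.4] world d [-0.6  0.2 -0.7] tool d/100 [ 0.003 -0.006  0.007] twist/180 [ 0.0004 -0.     -0.0012] F [-0.1 -0.2  0.3] w 85.1 t 4.875 q [-0.39  0.79  0.25  1.67 -0.27  0.71  0.18]
```

View pics/g1.png

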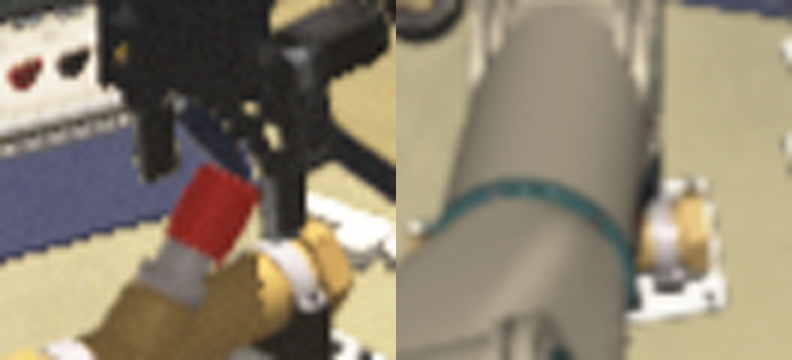

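The scene crop shows the fingers straddling the red cap at about (207,180), with the near finger at (219,178). The arm hides the cap in the top view. I close now.

```bash
python3 -m jog '{"claw":[0.6,0.5,0.45,0.45],"xyz":[[0,0,0],[0,0,0],[0,0,0],[0,0,0]],"twist":[[0,0,0],[0,0,0],[0,0,0],[0,0,0]]}'; python3 -m jog '{"claw":[0.3,0.3,0.3,0.3],"xyz":[[0,0,0],[0,0,0],[0,0,0],[0,0,0]],"twist":[[0,0,0],[0,0,0],[0,0,0],[0,0,0]]}'; python3 -c "
from go import *
for i in range(4): cam('top'); go([623.8,126.9,94.7],1.764)"
```

```text
clock: 5.38
eef_pos: [623.9, 126.7, 94.8]
tool_rot: [3.141, -0.0, 1.76]
force: [0.4, 0.2, 0.5]
width: 38.2
gripper_force: 0.0
clock: 5.88
eef_pos: [623.1, 126.5, 95.0]
tool_rot: [-3.14, -0.0, 1.76]
force: [-3.5, -1.3, 5.7]
width: 31.4
gripper_force: 59.1
pos [623.1 126.5  95. ] world d [ 0.7  0.4 -0.3] tool d/100 [0.003 0.008 0.003] twist/180 [-0.0005 -0.     -0.0013] F [-3.4  0.2  5.5] w 31.3 t 5.925 q [-0.39  0.79  0.25  1.68 -0.27  0.71  0.18]
pos [623.1 126.5  95. ] world d [ 0.7  0.4 -0.3] tool d/100 [0.003 0.008 0.003] twist/180 [-0.0005 -0.     -0.0013] F [-3.1 -0.6  5.6] w 31.3 t 5.975 q [-0.39  0.79  0.25  1.68 -0.27  0.71  0.18]
pos [623.1 126.4  95. ] world d [ 0.7  0.5 -0.3] tool d/100 [0.003 0.008 0.003] twist/180 [-0.0005 -0.     -0.0013] F [-3.7 -1.   5.2] w 31.2 t 6.025 q [-0.39  0.79  0.25  1.68 -0.27  0.71  0.18]
pos [623.1 126.5  95. ] world d [ 0.7  0.4 -0.3] tool d/100 [0.003 0.008 0.003] twist/180 [-0.0005 -0.     -0.0013] F [-2.7  0.3  5.2] w 31.5 t 6.075 q [-0.39  0.79  0.25  1.68 -0.27  0.71  0.18]
```

```bash
python3 -m jog '{"claw":[0.6,0.6,0.6,0.6,0.3,0.3,0.3,0.3,0.3],"xyz":[[0,0,0],[0,0,0],[0,0,0.07],[0,0,0],[0,0,0],[0,0,0],[0,0,0],[0,0,0],[0,0,0]],"twist":[[0,0,0],[0,0,0],[0,0,0],[0,0,0],[0,0,0],[0,0,0],[0,0,0],[0,0,0],[0,0,0]]}'; python3 -c "
from go import *
u=np.array([.136,-.694,.707]); go(np.array([623.3,126.5,88])+u*60,1.764)"
```

```text
clock: 7.2
eef_pos: [623.2, 126.5, 87.7]
tool_rot: [-3.14, 0.0, 1.76]
force: [-4.4, -1.4, 3.5]
width: 31.7
gripper_force: 59.3
pos [623.2 126.5  87.7] world d [  8.2 -41.6  42.7] tool d/100 [-0.424  0.002 -0.427] twist/180 [-0.0004  0.     -0.0013] F [-4.4 -1.4  3.5] w 31.7 t 7.2 q [-0.39  0.8   0.24  1.68 -0.27  0.7   0.18]
```

```bash
python3 -m jog '{"claw":[0.3,0.3,0.3,0.3,0.3,0.3,0.3],"xyz":[[-0.03,0,-0.03],[-0.05,0,-0.05],[-0.07,0,-0.07],[-0.1,0,-0.1],[-0.1,0,-0.1],[-0.1,0,-0.4],[0,0,-0.2]],"twist":[[0,0,0],[0,0,0],[0,0,0],[0,0,0],[0,0,0],[0,0,0],[0,0,0]]}'
python3 - <<'E'
from go import *
go([467,-247,140],1.764)
d=cam("scene"); save(cv2.resize(d["color"][100:250,170:390],None,fx=3.5,fy=3.5,interpolation=cv2.INTER_CUBIC),"g2.png")
E
```

```text
clock: 8.07
eef_pos: [634.2, 79.9, 185.7]
tool_rot: [3.137, 0.002, 1.757]
force: [0.8, -0.1, -0.5]
width: 31.8
gripper_force: 59.4
pos [634.2  79.9 185.7] world d [-167.2 -326.9  -45.7] tool d/100 [-2.901 -2.251  0.452] twist/180 [ 0.0014  0.0006 -0.0022] F [ 0.8 -0.1 -0.5] w 31.8 t 8.075 q [-0.34  0.67  0.28  1.61 -0.22  0.89  0.21]
```

View pics/g2.png

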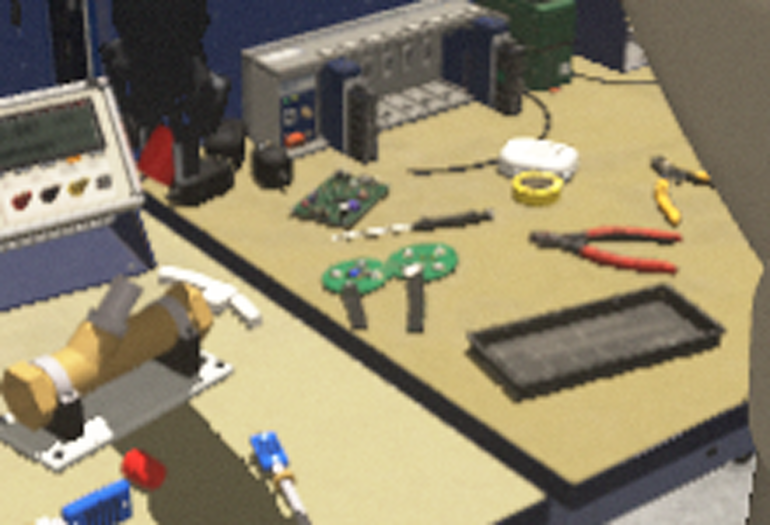

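The red cap is out between the fingers at scene (214,143), and the steel tube is bare with its mouth at about (206,181). The tray's corners in the crop are (470,340), (665,290), (722,330) and (517,395). Next I find the tray centre.

Run:
```python
from go import *
d=cam("scene"); e=cam("top")
a=np.array([atz(d,(170+x/3.5,100+y/3.5),18)[:2] for x,y in[(470,340),(665,288),(722,330),(517,385)]]); print(a.round(),a.mean(0))
b=np.array([atz(e,(x/1.5,y/1.5),18)[:2] for x,y in[(430,323),(508,338),(500,373),(423,358)]]); print(b.round(),b.mean(0))
# mouth look: save crop for later
c=lambda im,x,y,w,h:cv2.resize(im[y:y+h,x:x+w],(396,396),interpolation=cv2.INTER_CUBIC)
save(np.hstack([c(d["color"],186,165,44,44),c(e["color"],195,155,44,44)]),"m1.png")
C=(a.mean(0)+b.mean(0))/2; go([C[0],C[1]+5,185.7],1.38)
```

```text
[[ 487. -127.]
 [ 449. -329.]
 [ 367. -314.]
 [ 409. -112.]] [ 427.79033968 -220.33526778]
[[ 499. -133.]
 [ 464. -336.]
 [ 373. -314.]
 [ 407. -115.]] [ 435.79726549 -224.48031705]
pos [633.5  81.8 184.3] world d [-201.7 -299.2    1.4] tool d/100 [-2.561 -2.542 -0.022] twist/180 [ 1.100e-03 -1.000e-04  1.207e-01] F [ 0.2  0.9 -0.9] w 31.5 t 8.225 q [-0.34  0.68  0.28  1.61 -0.22  0.89  0.21]
```

View pics/m1.png

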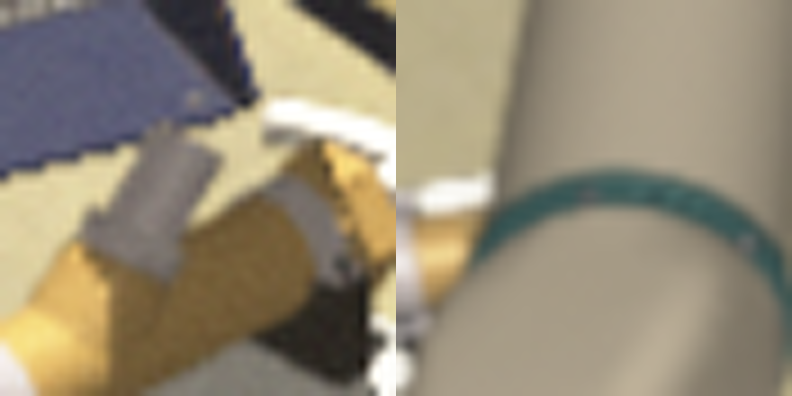

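In the left crop the bare tube ends with its mouth at (186,143), which is scene (206.7,180.9). I move over the tray.

```bash
python3 -m jog '{"claw":[0.3,0.3,0.3,0.3,0.3,0.3,0.3,0.3,0.3,0.3,0.3,0.3],"xyz":[[-0.2,-0.2,0],[-0.32,-0.318,0],[-0.32,-0.318,0],[-0.32,-0.318,0],[-0.32,-0.318,0],[-0.32,-0.318,0],[-0.32,-0.318,0],[-0.32,-0.318,0],[-0.12,-0.116,0],[0,0,0],[0,0,0],[0,0,0]],"twist":[[0,0,0],[0,0,0],[0,0,0],[0,0,0],[0,0,0],[0,0,0],[0,0,0],[0,0,0],[0,0,0.05],[0,0,0.05],[0,0,0.017],[0,0,0]]}'; python3 -c "
from go import *
d=cam('scene'); print(atz(d,(206.7,180.9),108)); e=cam('top')
save(d['color'],'raw_s.png');save(e['color'],'raw_t.png')
go([432,-215,14],1.4)"
```

```text
clock: 9.72
eef_pos: [430.2, -216.5, 181.9]
tool_rot: [-3.14, -0.0, 1.393]
force: [-0.3, -0.2, -0.3]
width: 31.5
gripper_force: 59.5
[616.90780445 136.79054045 108.        ]
pos [ 430.5 -216.5  182.2] world d [   1.5    1.5 -168.2] tool d/100 [0.018 0.014 1.682] twist/180 [-0.0003 -0.     -0.002 ] F [-0.5  0.1 -0.9] w 31.8 t 9.825 q [ 0.15  0.49  0.37  2.03 -0.27  0.67  0.52]
```

```bash
python3 -m jog '{"claw":[0.3,0.3,0.3,0.3,0.3,0.3,0.55,0.55,0.55,0.55,0.55,0.55],"xyz":[[0,0,0.4],[0,0,0.5],[0,0,0.4],[0,0,0.25],[0,0,0.13],[0,0,0],[0,0,0],[0,0,0],[0,0,0],[0,0,-0.2],[0,0,-0.5],[0,0,-0.5]],"twist":[[0,0,0],[0,0,0],[0,0,0],[0,0,0],[0,0,0],[0,0,0],[0,0,0],[0,0,0],[0,0,0],[0,0,0],[0,0,0],[0,0,0]]}'
python3 - <<'E'
from go import *
from fit import *
go([433,275,200],1.636)
d=D["scene"]; e=D["top"]
print([(b["rect"],b["score"]) for n in("scene","top") for b in optics.boxes_of(n,"cap")[:3]])
c=lambda im,x,y,w,h:cv2.resize(im[y:y+h,x:x+w],(396,396),interpolation=cv2.INTER_CUBIC)
save(np.hstack([c(d["color"],295,150,88,88),c(e["color"],190,150,60,60)]),"m2.png")
E
```

```text
clock: 11.32
eef_pos: [430.5, -216.6, 136.1]
tool_rot: [-3.141, -0.0, 1.392]
force: [0.8, 0.3, 0.4]
width: 46.9
gripper_force: 0.0
pos [ 433.5 -218.3  139.3] world d [ -0.5 493.3  60.7] tool d/100 [ 4.852 -0.874 -0.626] twist/180 [ 0.0028  0.001  -0.0775] F [ 0.5 -0.4 -0.3] w 46.9 t 11.425 q [ 0.17  0.56  0.34  2.07 -0.35  0.55  0.59]
[([343.7, 180.3, 14.8, 15.1], 0.6), ([206.6, 229.6, 12.0, 12.7], 0.42), ([198.6, 206.6, 8.1, 8.0], 0.41)]
```

View pics/m2.png

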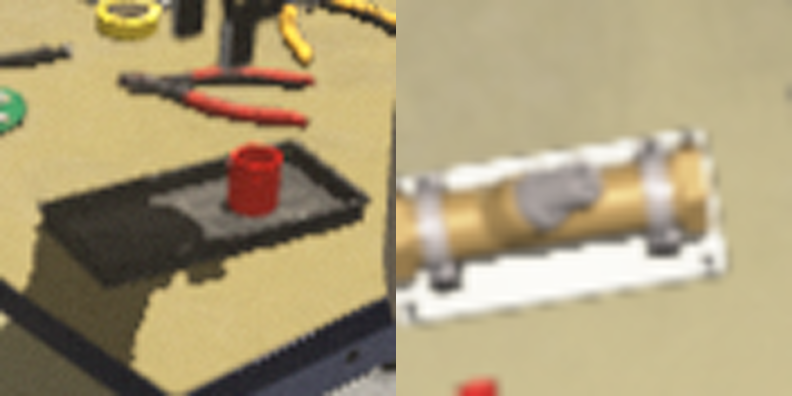

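The cap stands let go in the tray at scene (352,190), open end up. The bare tube shows in the top view. Next I work out the gauge grasp, with the tool leaning 20 degrees back from the posts so that the insertion needs less tilt.

```bash
cat > g.py <<'E'
from go import *
psi=.063; X=np.array([-np.sin(psi),np.cos(psi),0]);Z=np.array([0,0,1.]);Y=np.cross(Z,X)
a=np.radians(20); RGT=R.from_matrix(np.array([[np.cos(a),0,np.sin(a)],[0,-1,0],[np.sin(a),0,-np.cos(a)]])) # gauge->tool axes
G=R.from_matrix(np.stack([X,Y,Z],1)); Rg=G*RGT
grip=np.array([433,275.3,52.]); 
def tcp(gr,Rt,back=0): return gr+Rt.apply([0,0,19.-back])
E
python3 - <<'E'
from g import *
p=tcp(grip,Rg,90); print(p,Rg.as_matrix().round(3).tolist()); go(p,Rt=Rg)
E
```

```text
[434.5288443  251.06474435 118.71817608] [[-0.059, 0.998, -0.022], [0.938, 0.063, 0.341], [0.342, 0.0, -0.94]]
pos [ 431.5 -216.6  135.8] world d [  3.1 467.7 -17.1] tool d/100 [ 4.609 -0.797  0.168] twist/180 [ 0.0142  0.1107 -0.0757] F [-0.9 -0.1 -0.5] w 47.3 t 11.525 q [ 0.17  0.57  0.34  2.08 -0.35  0.55  0.59]
```

```bash
python3 -m jog '{"claw":[0.6,0.6,0.6,0.6,0.6,0.6,0.6,0.6,0.6,0.6,0.6],"xyz":[[0.3,-0.05,-0.1],[0.48,-0.083,-0.1],[0.48,-0.083,0],[0.48,-0.083,0],[0.48,-0.083,0],[0.48,-0.083,0],[0.48,-0.083,0],[0.48,-0.083,0],[0.48,-0.083,0],[0.48,-0.083,0],[0,0,0]],"twist":[[0,0,0],[0,0,0],[0,0,0],[0,0,0],[0,0,0],[0,0,0],[0,0,0],[0,0,0],[0,0,0],[0,0,0],[0,0,0]]}'; python3 -m jog '{"claw":[0.6,0.6,0.6,0.6],"xyz":[[0,0,0],[0,0,0],[0,0,0],[0,0,0]],"twist":[[0.005,0.037,-0.025],[0.005,0.037,-0.025],[0.004,0.037,-0.026],[0,0,0]]}'; python3 -c "
from g import *
go(tcp(grip,Rg,60),Rt=Rg)"
```

```text
clock: 12.9
eef_pos: [432.8, 256.3, 153.0]
tool_rot: [-3.139, 0.0, 1.4]
force: [1.1, -1.0, -0.6]
width: 51.2
gripper_force: 0.0
clock: 13.4
eef_pos: [435.6, 246.1, 153.4]
tool_rot: [-3.136, -0.349, 1.619]
force: [-0.0, -0.2, -0.7]
width: 51.4
gripper_force: 0.0
pos [435.6 246.1 153.4] world d [ -1.7  15.2 -62.9] tool d/100 [-0.072 -0.006  0.643] twist/180 [-0.     -0.     -0.0045] F [-0.  -0.2 -0.7] w 51.4 t 13.4 q [-0.32  0.53 -0.02  2.13 -0.72  0.5   0.35]
```

```bash
python3 -m jog '{"claw":[0.6,0.6,0.6,0.6,0.6],"xyz":[[-0.072,-0.006,0.3],[0,0,0.343],[0,0,0.3],[0,0,0.15],[0,0,0]],"twist":[[0,0,-0.0045],[0,0,0],[0,0,0],[0,0,0],[0,0,0]]}'
python3 - <<'E'
from g import *
go(tcp(grip,Rg,0),Rt=Rg)
from fit import *
d=D["scene"]; e=D["top"]
c=lambda im,x,y,w,h:cv2.resize(im[y:y+h,x:x+w],(396,396),interpolation=cv2.INTER_CUBIC)
save(np.hstack([c(d["color"],150,210,77,77),c(e["color"],140,195,60,60)]),"g3.png")
# visible-blue profile
for n,w in(("scene",(175,225,40,40)),("top",(160,215,35,25))):
    m=colour(D[n],w,2); print(n,m.sum())
E
```

```text
clock: 14.02
eef_pos: [429.6, 284.1, 48.1]
tool_rot: [-3.142, -0.349, 1.649]
force: [0.7, -0.7, -0.0]
width: 51.1
gripper_force: 0.0
pos [429.6 284.1  48.1] world d [  3.   -2.3 -14. ] tool d/100 [-0.072  0.028  0.123] twist/180 [-0.0017  0.0001  0.0046] F [ 0.7 -0.7 -0. ] w 51.1 t 14.025 q [-0.29  0.75 -0.19  2.16 -1.01  0.24  0.65]
scene 108.89632877868556
top 29.83711266574574
```

```bash
sed -i 's/np.radians(20)/np.radians(0)/' g.py; python3 -m jog '{"claw":[0.6,0.6,0.6,0.6,0.6,0.6],"xyz":[[0,0,-0.3],[0,0,-0.4],[0,0,0],[0,0,0],[0,0,0],[0,0,0]],"twist":[[0,0,0],[0,0,0],[0,-0.037,0],[0,-0.037,0],[0,-0.037,0],[0,0,0]]}'; python3 -c "
from g import *
go(tcp(grip,Rg,0),Rt=Rg)"
```

```text
clock: 14.88
eef_pos: [432.0, 263.0, 115.9]
tool_rot: [3.136, -0.003, 1.656]
force: [-0.1, -0.2, 0.1]
width: 51.5
gripper_force: 0.0
pos [432.  263.  115.9] world d [  1.   12.3 -82.9] tool d/100 [0.119 0.016 0.83 ] twist/180 [ 0.0016 -0.0009  0.0069] F [-0.1 -0.2  0.1] w 51.5 t 14.875 q [-0.91  0.65  0.46  2.04 -0.52  0.57  0.  ]
```

```bash
python3 -m jog '{"claw":[0.6,0.6,0.6,0.6,0.6],"xyz":[[0.119,0.016,0],[0,0,0.3],[0,0,0.3],[0,0,0.23],[0,0,0]],"twist":[[0.0016,-0.001,0.007],[0,0,0],[0,0,0],[0,0,0],[0,0,0]]}'
python3 - <<'E'
from g import *
go(tcp(grip,Rg,0),Rt=Rg)
E
```

```text
clock: 15.5
eef_pos: [433.3, 268.1, 31.7]
tool_rot: [-3.137, 0.001, 1.62]
force: [0.1, -0.2, -0.2]
width: 50.9
gripper_force: 0.0
pos [433.3 268.1  31.7] world d [-0.3  7.2  1.3] tool d/100 [ 0.072  0.    -0.013] twist/180 [-0.0015  0.0003 -0.0042] F [ 0.1 -0.2 -0.2] w 50.9 t 15.5 q [-0.82  0.79  0.33  2.05 -0.63  0.4   0.05]
```

```bash
python3 -m jog '{"claw":[0.6,0.6,0.4,0.3,0.2,0.1,0.1,0.1],"xyz":[[0.072,0,-0.01],[0,0,0],[0,0,0],[0,0,0],[0,0,0],[0,0,0],[0,0,0],[0,0,0]],"twist":[[0,0,-0.004],[0,0,0],[0,0,0],[0,0,0],[0,0,0],[0,0,0],[0,0,0],[0,0,0]]}'
python3 - <<'E'
from g import *
go(tcp(grip,Rg,0),Rt=Rg)
E
```

```text
clock: 16.5
eef_pos: [430.3, 277.6, 33.3]
tool_rot: [-3.134, 0.001, 1.639]
force: [-5.3, -0.9, 6.0]
width: 11.5
gripper_force: 58.4
pos [430.3 277.6  33.3] world d [ 2.7 -2.3 -0.3] tool d/100 [-0.025  0.026  0.003] twist/180 [-0.0024  0.0004  0.0017] F [-5.3 -0.9  6. ] w 11.5 t 16.5 q [-0.84  0.79  0.34  2.04 -0.62  0.42  0.05]
```

```bash
python3 -m jog '{"claw":[0.1,0.1,0.1,0.1,0.1,0.1],"xyz":[[0,0,-0.1],[0,0,-0.2],[0,0,-0.4],[0,0,-0.5],[0,0,-0.5],[0,0,0]],"twist":[[0,0,0],[0,0,0],[0,0,0],[0,0,0],[0,0,0],[0,0,0]]}'
python3 - <<'E'
from g import *
from fit import *
go([430,277,230],Rt=Rg)
s=readout.read_state(); r=R.from_euler("xyz",s["tool_rot"]); T=s["eef_pos"]
# predicted tip and handle-end in views, for check
for n in("scene","top"):
    print(n,[proj(D[n],T+r.apply([x+57.7,0,-19])).round(1).tolist() for x in(-85,0,78,102)])
e=D["scene"]["color"]; x0,y0=130,140; save(cv2.resize(e[y0:y0+100,x0:x0+130],None,fx=6,fy=6,interpolation=cv2.INTER_CUBIC),"h1.png")
E
```

```text
clock: 17.25
eef_pos: [436.8, 279.0, 207.3]
tool_rot: [3.135, -0.003, 1.637]
force: [0.5, -0.9, -2.5]
width: 10.9
gripper_force: 58.8
pos [433.7 278.1 203.6] world d [-3.7 -1.1 26.4] tool d/100 [-0.009 -0.037 -0.264] twist/180 [-0.0002  0.0001  0.0012] F [-0.4  0.9 -2.9] w 11.6 t 17.35 q [-1.02  0.54  0.6   1.93 -0.42  0.8  -0.13]
scene [[[200.6, 183.5]], [[169.6, 195.7]], [[138.6, 207.9]], [[128.5, 211.8]]]
top [[[179.4, 221.4]], [[154.3, 222.4]], [[131.3, 223.3]], [[124.2, 223.6]]]
```

```bash
cat >> g.py <<'E'
th=.193; mouth=np.array([622.7,132.4,108.]); gx=57.7
u=np.array([np.sin(th),-np.cos(th),1.])/2**.5
def Rins():
    Y=-np.array([np.cos(th),np.sin(th),0]); return R.from_matrix(np.stack([-u,Y,np.cross(-u,Y)],1))*RGT
def ins(s,mouth=mouth): # s: stop face distance from mouth
    return mouth+u*(s+gx)+Rins().apply([0,0,19])
E
python3 -m jog '{"claw":[0.1,0.1,0.1,0.1,0.1,0.1,0.1,0.1,0.1],"xyz":[[-0.2,0.13,-0.15],[-0.38,0.25,-0.2],[-0.38,0.25,-0.2],[-0.38,0.25,-0.2],[-0.38,0.25,-0.11],[-0.38,0.25,0],[-0.38,0.25,0],[-0.38,0.25,0],[-0.14,0.09,0]],"twist":[[0,0,0],[0,0,0],[0,0,0],[0,0,0],[0,0,0],[0,0,0],[0,0,0],[0,0,0],[0,0,0]]}'; python3 -c "
from g import *
print(Rins().as_matrix().round(3).tolist()); go(ins(150),Rt=Rins())"
```

```text
clock: 18.48
eef_pos: [650.9, -14.0, 288.3]
tool_rot: [-3.139, 0.004, 1.631]
force: [-0.6, -1.7, -2.5]
width: 11.2
gripper_force: 58.9
[[-0.136, 0.981, 0.136], [0.694, 0.192, -0.694], [-0.707, -0.0, -0.707]]
pos [650.9 -14.  288.3] world d [  2.6 -10.9 -46.9] tool d/100 [-0.108  0.02   0.469] twist/180 [-0.0175 -0.2483 -0.0395] F [-0.6 -1.7 -2.5] w 11.2 t 18.475 q [-0.36  0.65  0.61  1.45 -0.38  1.17  0.36]
```

```bash
python3 -m jog '{"claw":[0.1,0.1,0.1,0.1,0.1,0.1,0.1,0.1],"xyz":[[0,0,0],[0,0,0],[0,0,0],[0,0,0],[0,0,0],[0,0,0],[0,0,0],[0,0,0]],"twist":[[-0.003,-0.041,-0.0065],[-0.003,-0.041,-0.0065],[-0.003,-0.041,-0.0065],[-0.003,-0.041,-0.0065],[-0.003,-0.041,-0.0065],[-0.003,-0.041,-0.0065],[0,0,0],[0,0,0]]}'; python3 -c "
from g import *
go(ins(130),Rt=Rins())"
```

```text
clock: 19.48
eef_pos: [650.3, -9.3, 289.8]
tool_rot: [3.135, 0.774, 1.762]
force: [1.0, -0.6, -1.3]
width: 11.0
gripper_force: 58.9
pos [650.3  -9.3 289.8] world d [  0.5  -1.7 -62.5] tool d/100 [ 0.424 -0.001  0.459] twist/180 [ 0.0017 -0.0036 -0.0003] F [ 1.  -0.6 -1.3] w 11.0 t 19.475 q [-0.92  0.87  0.98  1.59  0.11  0.93 -0.04]
```

```bash
python3 -m jog '{"claw":[0.1,0.1,0.1,0.1,0.1],"xyz":[[0.1,0,0.1],[0.15,0,0.15],[0.12,0,0.14],[0.054,0,0.069],[0,0,0]],"twist":[[0.0017,-0.0036,-0.0003],[0,0,0],[0,0,0],[0,0,0],[0,0,0]]}'
python3 - <<'E'
from g import *
go(ins(130),Rt=Rins())
s=readout.read_state(); r=R.from_euler("xyz",s["tool_rot"]); T=s["eef_pos"]
cs=[]
for n,(x,y,w,h) in(("scene",(176,120,66,99)),("top",(195,135,50,75))):
    d=cam(n); np.save(n+".npy",d["color"]); k=6 if n=="scene" else 8
    im=cv2.resize(d["color"][y:y+h,x:x+w],None,fx=k,fy=k,interpolation=cv2.INTER_CUBIC)
    def pt(P,c):
        q=(proj(d,P)[0]-[x,y]+.5)*k-.5; cv2.circle(im,tuple(np.round(q).astype(int).tolist()),2,c,-1)
    for xx in(-30,-8,0,40,78,102): pt(T+r.apply([xx+gx,0,-19]),(0,255,0))
    for m in (0,-34): 
        pt(mouth+u*m,(255,0,255)); v=np.cross(u,[0,0,1]); v/=np.linalg.norm(v); w2=np.cross(u,v)
        for t in np.arange(0,6.28,.4): pt(mouth+u*m+13*(np.cos(t)*v+np.sin(t)*w2),(255,0,255))
    cs.append(im)
save(np.hstack(cs),"ov.png"); print(cs[0].shape,cs[1].shape)
E
```

```text
clock: 20.1
eef_pos: [650.5, -10.8, 226.1]
tool_rot: [-3.139, 0.787, 1.767]
force: [0.6, 0.5, -1.4]
width: 11.4
gripper_force: 58.9
pos [650.5 -10.8 226.1] world d [ 0.3 -0.2  1.2] tool d/100 [-0.011  0.002 -0.006] twist/180 [-0.      0.0005  0.0007] F [ 0.6  0.5 -1.4] w 11.4 t 20.1 q [-0.9   0.95  0.95  1.64  0.09  0.84 -0.08]Traceback (most recent call last):
  File "<stdin>", line 15, in <module>
    return _nx.concatenate(arrs, 1, dtype=dtype, casting=casting)
           ~~~~~~~~~~~~~~~^^^^^^^^^^^^^^^^^^^^^^^^^^^^^^^^^^^^^^^
ValueError: all the input array dimensions except for the concatenation axis must match exactly, but along dimension 0, the array at index 0 has size 594 and the array at index 1 has size 600
```

Run:
```python
from g import *
s=readout.read_state(); r=R.from_euler("xyz",s["tool_rot"]); T=s["eef_pos"]
cs=[]
for n,(x,y,w,h) in(("scene",(176,120,66,98)),("top",(195,135,49,73))):
    d=cam(n); k=6 if n=="scene" else 8
    im=cv2.resize(d["color"][y:y+h,x:x+w],None,fx=k,fy=k,interpolation=cv2.INTER_CUBIC)
    def pt(P,c):
        q=(proj(d,P)[0]-[x,y]+.5)*k-.5; cv2.circle(im,tuple(np.round(q).astype(int).tolist()),1,c,-1)
    for xx in(-30,-8,0,40,78,102): pt(T+r.apply([xx+gx,0,-19]),(0,255,0))
    v=np.cross(u,[0,0,1]); v/=np.linalg.norm(v); w2=np.cross(u,v)
    for m in (0,-34): 
        pt(mouth+u*m,(255,0,255))
        for t in np.arange(0,6.28,.5): pt(mouth+u*m+13*(np.cos(t)*v+np.sin(t)*w2),(255,0,255))
    cs.append(im[:584])
save(np.hstack(cs),"ov.png"); print(np.hstack(cs).shape)
```

```text
(584, 788, 3)
```

View pics/ov.png

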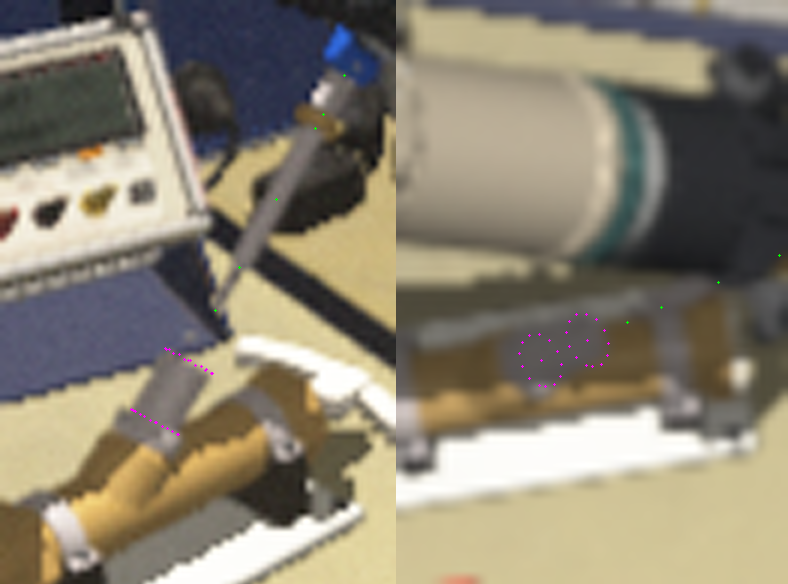

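In the scene half the magenta mouth rim lies on the tube's end, about (189,361) in the crop. The green gauge points lie on the rod from the collar at (318,120) to the pin tip at (215,309). The rod's line runs through the mouth, so I insert in steps.

```bash
cat >> g.py <<'E'
def avg(n=4):
    L=[]
    for i in range(n): cam("top"); s=readout.read_state(); L.append((s["eef_pos"],R.from_euler("xyz",s["tool_rot"]),s["force"],s["torque"]))
    p=np.mean([l[0] for l in L],0); r=R.concatenate([l[1] for l in L]).mean(); Rt=Rins(); d=mouth+u*gx+Rt.apply([0,0,19])-p
    e=Rt.inv().apply(d)
    print("s=%.1f mm; to-go across tool y %.1f z %.1f; twist/180"%(e[0],e[1],e[2]),((r.inv()*Rt).as_rotvec()/np.pi).round(4),"F tool",Rt.inv().apply(np.mean([l[2] for l in L],0)).round(1),"tq",Rt.inv().apply(np.mean([l[3] for l in L],0)).round(2),"t",s["clock"],"w",round(s["width"],1),"q",s["qpos"].round(2))
E
python3 -m jog '{"claw":[0.1,0.1,0.1,0.1],"xyz":[[0.1,0,0],[0.1,0,0],[0.05,0,0],[0,0,0]],"twist":[[0,0,0],[0,0,0],[0,0,0],[0,0,0]]}'; python3 -c "
from g import *
avg()"
```

```text
clock: 20.8
eef_pos: [647.3, 7.6, 208.6]
tool_rot: [-3.14, 0.786, 1.768]
force: [0.4, 0.3, -0.8]
width: 11.3
gripper_force: 58.9
s=104.6 mm; to-go across tool y -0.2 z 0.1; twist/180 [0.0004 0.0004 0.0004] F tool [1.1 0.1 1.6] tq [-0.02  0.93  0.02] t 21.0 w 11.1 q [-0.92  0.98  0.94  1.64  0.07  0.84 -0.11]
```

Well aligned. On in.

```bash
python3 -m jog '{"claw":[0.1,0.1,0.1,0.1,0.1],"xyz":[[0.06,0,0],[0.06,0,0],[0.06,0,0],[0.06,0,0],[0,0,0]],"twist":[[0,0,0],[0,0,0],[0,0,0],[0,0,0],[0,0,0]]}'; python3 -c "
from g import *
avg(3)"
```

```text
clock: 21.62
eef_pos: [644.0, 24.2, 191.5]
tool_rot: [-3.14, 0.786, 1.768]
force: [-0.7, -0.1, -0.7]
width: 11.3
gripper_force: 58.9
s=80.4 mm; to-go across tool y -0.1 z 0.1; twist/180 [0.0004 0.0004 0.0005] F tool [ 1.4 -0.3  2.4] tq [-0.02  0.95  0.  ] t 21.775 w 11.5 q [-0.94  1.01  0.93  1.64  0.06  0.84 -0.13]
```

```bash
python3 -m jog '{"claw":[0.1,0.1,0.1,0.1,0.1],"xyz":[[0.06,0,0],[0.06,0,0],[0.06,0,0],[0.06,0,0],[0,0,0]],"twist":[[0,0,0],[0,0,0],[0,0,0],[0,0,0],[0,0,0]]}'; python3 -c "
from g import *
avg(3)"
```

```text
clock: 22.4
eef_pos: [640.7, 41.0, 174.4]
tool_rot: [-3.14, 0.786, 1.768]
force: [-0.4, 1.5, -2.6]
width: 11.6
gripper_force: 59.1
s=55.8 mm; to-go across tool y -0.1 z 0.1; twist/180 [0.0004 0.0002 0.0006] F tool [ 2.  -0.9  0.3] tq [ 0.16  1.18 -0.11] t 22.55 w 11.1 q [-0.96  1.03  0.92  1.63  0.04  0.84 -0.16]
```

```bash
python3 -m jog '{"claw":[0.1,0.1,0.1,0.1,0.1,0.1],"xyz":[[0,-0.005,-0.008],[0.06,0,0],[0.06,0,0],[0.06,0,0],[0.06,0,0],[0,0,0]],"twist":[[0,0,0],[0,0,0],[0,0,0],[0,0,0],[0,0,0],[0,0,0]]}'; python3 -c "
from g import *
avg(3)"
```

```text
clock: 23.3
eef_pos: [636.8, 58.0, 158.1]
tool_rot: [-3.14, 0.786, 1.768]
force: [0.2, -0.7, -2.3]
width: 11.2
gripper_force: 58.9
s=32.4 mm; to-go across tool y 0.4 z 0.8; twist/180 [0.0004 0.0004 0.0005] F tool [ 1.3 -0.3  1.3] tq [-0.01  0.94 -0.01] t 23.45 w 11.4 q [-0.98  1.06  0.91  1.63  0.03  0.84 -0.18]
```

Free again. On to s of about 6 mm.

```bash
python3 -m jog '{"claw":[0.1,0.1,0.1,0.1,0.1,0.1],"xyz":[[0.06,0,0],[0.06,0,0],[0.06,0,0],[0.04,0,0],[0.03,0,0],[0,0,0]],"twist":[[0,0,0],[0,0,0],[0,0,0],[0,0,0],[0,0,0],[0,0,0]]}'; python3 -c "
from g import *
avg(3)"
```

```text
clock: 24.2
eef_pos: [633.5, 74.7, 141.0]
tool_rot: [-3.141, 0.786, 1.766]
force: [-0.3, -0.2, -0.8]
width: 11.3
gripper_force: 59.0
s=7.2 mm; to-go across tool y 0.5 z 0.8; twist/180 [0.0004 0.0002 0.0005] F tool [1.5 0.8 1.5] tq [ 0.04  0.91 -0.03] t 24.35 w 11.2 q [-1.    1.09  0.89  1.62  0.01  0.85 -0.21]
```

```bash
python3 -m jog '{"claw":[0.1,0.1,0.1,0.1],"xyz":[[0.03,0,0],[0.02,0,0],[0,0,0],[0,0,0]],"twist":[[0,0,0],[0,0,0],[0,0,0],[0,0,0]]}'; python3 -c "
from g import *
avg(4)"; python3 -m jog '{"claw":[0.1,0.1,0.1],"xyz":[[0.02,0,0],[0,0,0],[0,0,0]],"twist":[[0,0,0],[0,0,0],[0,0,0]]}'; python3 -c "
from g import *
avg(4)"
```

```text
clock: 24.85
eef_pos: [632.8, 78.2, 137.4]
tool_rot: [-3.141, 0.786, 1.766]
force: [-0.2, -0.2, -1.8]
width: 11.0
gripper_force: 59.0
s=2.1 mm; to-go across tool y 0.5 z 0.8; twist/180 [0.0004 0.0002 0.0005] F tool [ 0.9 -0.4  1.5] tq [ 0.05  0.89 -0.  ] t 25.05 w 11.0 q [-1.    1.09  0.89  1.61  0.01  0.85 -0.21]
clock: 25.42
eef_pos: [632.6, 79.5, 136.1]
tool_rot: [-3.141, 0.786, 1.766]
force: [-0.2, -0.7, -0.9]
width: 11.4
gripper_force: 59.0
s=0.3 mm; to-go across tool y 0.5 z 0.8; twist/180 [0.0004 0.0003 0.0005] F tool [ 0.5 -0.4  1.2] tq [ 0.06  0.76 -0.07] t 25.625 w 11.4 q [-1.    1.09  0.89  1.61  0.    0.85 -0.21]
```

```bash
python3 -m jog '{"claw":[0.1,0.1,0.1],"xyz":[[0.02,0,0],[0,0,0],[0,0,0]],"twist":[[0,0,0],[0,0,0],[0,0,0]]}' >/dev/null; python3 -c "
from g import *
avg(3)"; python3 -m jog '{"claw":[0.1,0.1,0.1],"xyz":[[0.02,0,0],[0,0,0],[0,0,0]],"twist":[[0,0,0],[0,0,0],[0,0,0]]}' >/dev/null; python3 -c "
from g import *
avg(3)"
```

```text
s=-0.1 mm; to-go across tool y 0.5 z 0.8; twist/180 [0.0003 0.0009 0.0002] F tool [-5.7 -1.6 -1.5] tq [ 0.22 -0.44 -0.06] t 26.15 w 11.2 q [-1.    1.1   0.89  1.61  0.    0.85 -0.21]
s=-0.1 mm; to-go across tool y 0.6 z 0.8; twist/180 [ 0.0001  0.0016 -0.0001] F tool [-10.   -1.8  -3.6] tq [ 0.3  -1.06 -0.09] t 26.675 w 11.1 q [-1.    1.1   0.89  1.61  0.01  0.85 -0.22]
```

Seated: axial force is 10 N with s at 0. I draw it out.

```bash
python3 -m jog '{"claw":[0.1,0.1,0.1,0.1,0.1,0.1,0.1,0.1,0.1,0.1,0.1,0.1],"xyz":[[0,0,0],[-0.03,0,0],[-0.05,0,0],[-0.08,0,0],[-0.1,0,0],[-0.15,0,0],[-0.2,0,0],[-0.2,0,0],[-0.2,0,0],[-0.2,0,0],[-0.2,0,0],[0,0,0]],"twist":[[0,0,0],[0,0,0],[0,0,0],[0,0,0],[0,0,0],[0,0,0],[0,0,0],[0,0,0],[0,0,0],[0,0,0],[0,0,0],[0,0,0]]}'; python3 -c "
from g import *
avg(3); go([650,-11,260],Rt=R.from_euler('xyz',[np.pi,0,1.764]))"
```

```text
clock: 28.18
eef_pos: [651.6, -17.6, 235.0]
tool_rot: [3.139, 0.787, 1.761]
force: [-1.0, 0.0, -2.5]
width: 11.1
gripper_force: 59.0
s=136.8 mm; to-go across tool y 0.3 z 0.9; twist/180 [0.0004 0.     0.0005] F tool [ 1.7 -0.3  1. ] tq [-0.    1.01  0.02] t 28.325 w 11.0 q [-0.9   0.94  0.95  1.64  0.09  0.84 -0.07]
pos [651.2 -14.5 232.2] world d [-1.2  3.5 27.8] tool d/100 [-0.171 -0.005 -0.223] twist/180 [1.0e-04 2.5e-01 9.0e-04] F [ 0.1  0.2 -1.6] w 11.0 t 28.325 q [-0.9   0.94  0.95  1.64  0.09  0.84 -0.07]
```

```bash
python3 -m jog '{"claw":[0.1,0.1,0.1,0.1,0.1,0.1,0.1,0.1,0.1,0.1,0.1],"xyz":[[-0.17,0,-0.2],[0,0,0],[0,0,0],[0,0,0],[0,0,0],[0,0,0],[0,0,0],[0,0,0],[0,0,0],[0,0,0],[0,0,0]],"twist":[[0,0,0],[0,0.03,0],[0,0.04,0],[0,0.04,0],[0,0.04,0],[0,0.04,0],[0,0.04,0],[0,0.02,0],[0,0,0],[0,0,0],[0,0,0]]}'; python3 -c "
from g import *
go([650,-40,184],Rt=R.from_euler('xyz',[np.pi,0,1.764]))"
```

```text
clock: 29.7
eef_pos: [650.7, -11.6, 258.7]
tool_rot: [-3.14, 0.001, 1.769]
force: [-0.1, 0.2, -2.5]
width: 11.3
gripper_force: 58.8
pos [650.7 -11.6 258.7] world d [ -0.7 -28.4 -74.7] tool d/100 [-0.277 -0.062  0.747] twist/180 [-0.0004  0.0004  0.0014] F [-0.1  0.2 -2.5] w 11.3 t 29.7 q [-0.31  0.65  0.51  1.49 -0.34  1.09  0.46]
```

```bash
python3 -m jog '{"claw":[0.1,0.1,0.1,0.1,0.1,0.1,0.1,0.1,0.1],"xyz":[[-0.1,0,0.15],[-0.1,0,0.2],[-0.08,0,0.2],[0,0,0.15],[0,0,0.05],[0,0,0],[0,0,0],[0,0,0],[0,0,0]],"twist":[[0,0,0],[0,0,0],[0,0,0],[0,0,0],[0,0,0],[0,0,0],[0,0,0],[0,0,0],[0,0,0]]}'
python3 - <<'E'
from g import *
from fit import *
go([650,-40,184],Rt=R.from_euler('xyz',[np.pi,0,1.764]))
print(readout.read_state()["qd"].round(3))
s=readout.read_state(); r=R.from_euler("xyz",s["tool_rot"]); T=s["eef_pos"]
d=D["scene"]
# pin tip estimate: predicted pixels of pin out / pin in 12 mm, and brightness profile along the axis
xs=np.arange(70,112,2); q=proj(d,[T+r.apply([x+gx,0,-19]) for x in xs])
g=d["color"].astype(np.float32)
print([(int(x),[int(v) for v in cv2.getRectSubPix(g,(1,1),tuple(map(float,p)))[0,0]]) for x,p in zip(xs,q)])
print([(np.round(b["rect"]).tolist(),b["score"]) for b in optics.boxes_of("scene","cap")[:2]],[(np.round(b["rect"]).tolist(),b["score"]) for b in optics.boxes_of("scene","gauge")[:2]], proj(d,[T+r.apply([x+gx,0,-19]) for x in(-85,90,102)]).round(1).tolist())
E
```

```text
clock: 30.82
eef_pos: [656.6, -40.8, 184.8]
tool_rot: [3.141, 0.001, 1.766]
force: [0.4, 0.9, -1.1]
width: 11.5
gripper_force: 58.8
pos [656.4 -40.9 184.6] world d [-6.4  0.9 -0.6] tool d/100 [ 0.021 -0.061  0.006] twist/180 [0.0001 0.0003 0.0006] F [ 0.   0.2 -1.3] w 11.4 t 30.925 q [-0.25  0.73  0.47  1.55 -0.38  0.95  0.54]
[-0.     0.002 -0.001  0.002 -0.    -0.     0.002]
[(70, [202, 193, 188]), (72, [201, 191, 186]), (74, [194, 184, 179]), (76, [185, 174, 169]), (78, [177, 167, 163]), (80, [178, 168, 163]), (82, [172, 161, 157]), (84, [175, 162, 153]), (86, [184, 171, 159]), (88, [186, 174, 161]), (90, [185, 171, 152]), (92, [179, 164, 137]), (94, [173, 158, 120]), (96, [178, 162, 118]), (98, [194, 177, 128]), (100, [206, 186, 140]), (102, [207, 186, 148]), (104, [215, 194, 165]), (106, [224, 203, 188]), (108, [220, 205, 194]), (110, [207, 199, 188])]
[([346.0, 181.0, 14.0, 16.0], 0.64), ([208.0, 228.0, 10.0, 12.0], 0.54)] [([216.0, 127.0, 30.0, 20.0], 0.74), ([241.0, 223.0, 17.0, 33.0], 0.74)] [[254.5, 128.2], [212.3, 146.9], [209.2, 148.3]]
```

The steel ends near x = 91 mm, so the pin is pushed in by about 11–12 mm. The cap is in the tray and the gauge is level and still at about 204 mm. I hand in.

```bash
python3 -c "
from cell import order
print(order.finish_job())"
```

```text
the job is handed in; nothing more can be done
None
```

I finished the job and handed it in, but the hand-in returned no verdict: the cap is in the black tray, the gauge seated in the pocket and was drawn out with its pin about 11–12 mm in (read from the picture), and the arm holds it level about 20 cm above the bench.

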